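Wedge the sprung cupboard door shut

TASK

The catch of the small bread cupboard is broken and its door keeps springing ajar. Take the orange wedge off the bamboo trivet, work its thin end under the door's lower edge from the front so that the door ends fully shut, and tap or press it in firmly, without ramming it, until it is jammed between door and counter and the door stays shut by itself when you let go. Leave the other kitchen things where they are.

Things in the scene. Friction and masses are not known exactly. Their poses are not given: they have to be found in the camera images.
- cupboard: Small white cupboard, 240 mm wide, 210 deep, 250 high, fixed. Origin: on the counter, under the middle of the closed door's outer face. +x points level into the cupboard (square to the closed door: the way the wedge goes in), +y along the front, from the hinge side (y = -120 mm) to the door's free edge (+116 mm). Underside 22 mm up; feet only 103 mm or more behind the door's face.
- door (a joint): Door angle in rad: 0 = fully shut against its stop, growing as it swings out to the cupboard's -x about an upright hinge at x = 0, y = -120 mm. A weak spring holds it ajar at 0.4 to 0.5 and reopens it when shut (about 0.16 N m). Panel 236 mm wide, 16 mm thick behind its outer face, no handle, wood with a grey middle, its top about 245 mm above the counter. It cannot be lifted.
- under_door (a point): Point on the counter, fixed to the cupboard, under the closed door's outer face, 70 mm along +y from the cupboard's origin: a good place for the wedge. Same axes as the cupboard. The hinges are worn: the door's straight, level lower edge hangs anywhere from 10 to 17 mm above this point, different each time and told by no reading, so it must be felt.
- wedge_grip (a point): Centre of the grip block (thick end) of the rigid orange wedge, half-way up; +x to the thin end, z up. Wedge: 160 mm long, 32 wide, about 120 g, flat underside 18 mm below this point; starts flat on the trivet. Block: 45 mm long (x -22.5 to +22.5 mm), 32 wide, 36 high. From its front face the top slopes evenly from 26 mm high to 3 mm at the thin end, 115 mm on (1 in 5).
- wedge_nose (a point): Middle of the bottom edge of the wedge's thin end, on its underside; +x points out of the thin end. 137.5 mm from wedge_grip along x, 18 mm below it. Wedge and door press stiffly: once the door is shut and both touch, the force climbs steeply within a few mm of push.
- trivet: Bamboo slatted trivet, fixed, 170 x 170 mm, 10 mm high, flat on the counter; origin: centre of its underside. To the left beyond it (world x above 0.54, y above 0.37) stands a big black loaf maker, 280 mm high, fixed.
- brush: Hard blue silicone brush, about 200 mm long, lying on the counter along its x; origin: about its middle, on the underside. Leave alone. Beyond it (farther from the robot, more than 0.73 m ahead) stand two stacked steel bowls, an aluminium baking pan, a jar and a mug, none over 110 mm high: leave alone too.
Things that resemble listed ones, but are neither listed nor needed, are in the scene too. Of the things shaped like the part that bears wedge_grip, the orange one is meant.

How it is judged:
By the outcome, as a careful person would: the job done as asked, in the order asked, and still so for the second after the job is handed in, with the robot touching nothing.
It also fails if it takes over 61 s, if anything falls off the work surface, if the arm or the gripper's body presses on something with over 40 N, if the wrist force passes 120 N, or if a joint passes its speed limit or range.

ROBOT

A 7-joint arm with a two-finger parallel gripper is mounted at the origin on the work surface. World frame = base frame: x ahead of the robot, y to its left, z up, the work surface at z = 0. Lengths are in m, angles in rad, forces in N, time in s.
With the tool pointing down it reaches from about 0.4 to 0.85 m from the base axis. Payload 10.4 kg.
Tool frame: the origin (TCP) lies at the very end of the fingers, on their centre line; the grasp point (between the pads) lies manip.grasp_offset behind it (manip.grasp_offset is the distance from the TCP to the grasp point, in m); z points along the fingers, x is the direction in which the jaws open and shut, and the axes are right-handed (so a half turn about z gives the same grasp; the last joint's range is limited). The gripper opens to 85 mm and grips with 20 to 120 N. Pads are 22 mm wide; open, the fingers measure 114 mm over their backs; the gripper's body (76 mm by 85 mm) begins 54 mm behind the grasp point. The pads swing forward as they close: fully open they stand 13 mm farther back than shut.
Start: joints at [-1.19, 0.332, -0.065, 1.46, 0.022, 1.35, -0.088], TCP at [0.246, 0.575, 0.231] pointing down, gripper open.
Joint ranges: [-2.6, 2.6], [-0.5, 2.12], [-1.47, 1.34], [0.16, 2.42], [-1.27, 4.41], [0.06, 2.06], [-2.6, 2.6]. Speed limits (rad/s): [2.22, 2.22, 2.79, 2.79, 3.14, 3.14, 3.14].

INTERFACE

Orientations are given as a unit quaternion [x, y, z, w].
In Python, from workcell import manip gives the robot as it stands.
- The arm moves only by the shell command python3 -m crank 'ROWS' [FORCE]. ROWS is JSON, a list that holds one entry, the list of rows, each a list of 7 numbers: the shift along the world's x, y, z in units of 60 mm (1.0 is 60 mm), then the turn, a rotation vector about the world's x, y, z in units of 5 degrees (1.0 is 5 degrees), then the finger opening in mm, from 0 to 85.4. A call has 1 to 8 rows; each row shifts and turns the commanded pose from where the row before left it; what a row does not reach is not made up. A row lasts 1/8 s, in which the tool goes at most 62.5 mm and 10.7 degrees, less where a joint would pass 70% of its speed; a pose out of reach is approached as far as the arm can. A call is refused whole if a number of a shift passes 1 or a number of a turn 1, either way. A call with a gripper value outside its range is refused whole. The fingers move at their own pace and stop on an object; FORCE is the grip in N (left out, the last holds). Time passes only in rows, so rows that do not move let the fingers close. It gives the time, the measured TCP pose, the force and the opening at its end, in the units of the state.
- manip.get_obs(): the state, without advancing time (a new reading comes with each control period).
- manip.camera(name): name is "side" or "top" or "wrist"; returns (picture, depth): 420x560x3 uint8, blue, green, red; 420x560 float32, m along the optical axis (not along the pixel's ray), 0 where there is no reading.
- manip.get_calibration(name): a dict with "fx", "fy", "cx", "cy" (pixels), "rvec" (rotation vector, rad) and "tvec" (3), from world to camera coordinates, as OpenCV has them; the wrist camera has in their place "T_tool_cam" (4x4, takes a point from camera to tool coordinates, whose origin is the TCP and whose axes are the tool frame's). Camera axes: x right, y down, z forward; pixel columns grow to the right and rows downward; lengths in m; the calibration is good to about 2 mm. The wrist camera is an equidistant fisheye: a pixel r from the principal point sees the ray r / f radians off the axis. A picture is of the moment at which its call begins: read the wrist's pose just before it. get_calibration takes no time and is no camera call.
- manip.hand_in(): hands the job in, once; it reports no verdict.
The state is a dict: "clock": time; "joint_pos": joint angles; "joint_velocities": joint speeds; "tau": joint torques, N m; "position": TCP position; "ee_rot": TCP orientation; "ft_force": force on the tool from outside, world axes, zero at the start; "torque": the same for the moment, N m; "grip_width": opening from 0.0 (shut) to 1.0 (fully open).
Only numpy, scipy, OpenCV 4.12 (cv2) and the standard library are available. Lean on these libraries where they do the work, as an engineer would, in place of code of your own. Each camera call takes 0.05 s, during which the arm holds its last target.

## Working session

There is one attempt and no reset: what is moved stays moved. The work goes in short steps, Python scripts to look and compute and a shell command to move; the robot and the scene stay as the last step left them, time stands still between calls to the robot, and variables do not carry over. Pictures are saved under pics/ and viewed, and the job is handed in when it is done.

```bash
ls; mkdir -p pics; cat > h.py <<'E'
import numpy as np, cv2
from workcell import manip
from scipy.spatial.transform import Rotation as R
def cal(n):
    c=manip.get_calibration(n); K=np.array([[c['fx'],0,c['cx']],[0,c['fy'],c['cy']],[0,0,1]])
    return c,K
def world(n,u,v,d):
    c,K=cal(n); M=R.from_rotvec(np.array(c['rvec']).ravel()).as_matrix()
    p=np.array([(u-c['cx'])/c['fx']*d,(v-c['cy'])/c['fy']*d,d])
    return M.T@(p-np.array(c['tvec']).ravel())
def onplane(n,u,v,z):
    a=world(n,u,v,0.0); b=world(n,u,v,1.0); t=(z-a[2])/(b[2]-a[2]); return a+t*(b-a)
E
python3 - <<'E'
from h import *
print(manip.get_obs()); print(manip.grasp_offset)
for n in("top","side"):
    p,d=manip.camera(n); cv2.imwrite(f"pics/{n}0.png",p); np.savez(f"{n}0.npz",p=p,d=d); print(n,manip.get_calibration(n))
E
```

```text
pics
{'clock': 0.0, 'joint_pos': array([-1.18960575,  0.33288577, -0.06467691,  1.46093718,  0.02158175,
        1.34993879, -0.08845341]), 'joint_velocities': array([ 1.74942779e-03, -7.94257298e-04, -1.08116186e-05, -2.27120350e-03,
       -6.87624475e-04, -6.96949875e-04,  1.83470966e-03]), 'tau': array([-5.04532400e-04, -6.25450802e+01,  4.86546883e-02, -3.91612244e+01,
        1.61372276e-02,  9.95133334e-03,  7.16555263e-06]), 'position': array([0.24542758, 0.57437416, 0.23050918]), 'ee_rot': array([ 8.34526159e-01,  5.50967827e-01, -5.98383514e-04,  4.30664574e-04]), 'ft_force': array([-0.11992348,  0.91380504, -0.63607144]), 'torque': array([-0.03081376,  0.00361724, -0.00019904]), 'grip_width': 0.9995778050453389}
0.0187
top {'fx': 454.64422354024254, 'fy': 454.64422354024254, 'cx': 284.52625004985066, 'cy': 210.80060722853676, 'rvec': array([ 2.19650251, -2.20444696,  0.03080015]), 'tvec': array([0.09532099, 0.48150606, 1.19053704])}
side {'fx': 393.1345507657091, 'fy': 393.1345507657091, 'cx': 276.2564750841945, 'cy': 212.81531693063584, 'rvec': array([ 2.43210439, -1.41826068,  0.26152955]), 'tvec': array([-0.17782565,  0.46879081,  0.77727183])}
```

View pics/top0.png

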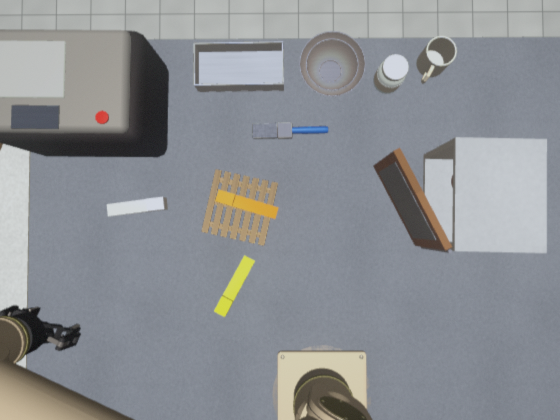

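View pics/side0.png

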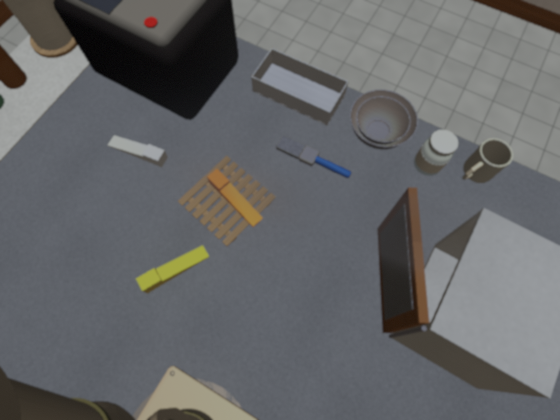

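```bash
python3 - <<'E'
from h import *
a=np.load("top0.npz"); b=np.load("side0.npz")
c1=cv2.resize(a['p'][160:330,90:300],None,fx=3.6,fy=3.6,interpolation=cv2.INTER_CUBIC)
cv2.imwrite("pics/topc.png",c1[:600,:800])
c2=cv2.resize(a['p'][130:260,365:555],None,fx=4,fy=4,interpolation=cv2.INTER_CUBIC)
cv2.imwrite("pics/topd.png",c2)
# orange mask -> minAreaRect
for n,s in(("top",a),("side",b)):
    hsv=cv2.cvtColor(s['p'],cv2.COLOR_BGR2HSV)
    m=cv2.inRange(hsv,(10,215,120),(19,255,255)); m[:, 300:]=0
    k,l,st,_=cv2.connectedComponentsWithStats(m); i=1+np.argmax(st[1:,4]); vs,us=np.where(l==i)
    P=np.array([world(n,u,v,s['d'][v,u]) for u,v in zip(us,vs)])
    print(n,st[i],P[:,2].min(),P[:,2].max())
    top=P[(P[:,2]>0.0425)]; sl=P[P[:,2]<.0425]
    r=cv2.minAreaRect((P[:,:2]*1000).astype(np.float32)); print(r, cv2.boxPoints(r)); print("block",top.mean(0),len(top), cv2.minAreaRect((top[:,:2]*1000).astype(np.float32)))
E
```

```text
Traceback (most recent call last):
ValueError: attempt to get argmax of an empty sequence
```

View pics/topc.png

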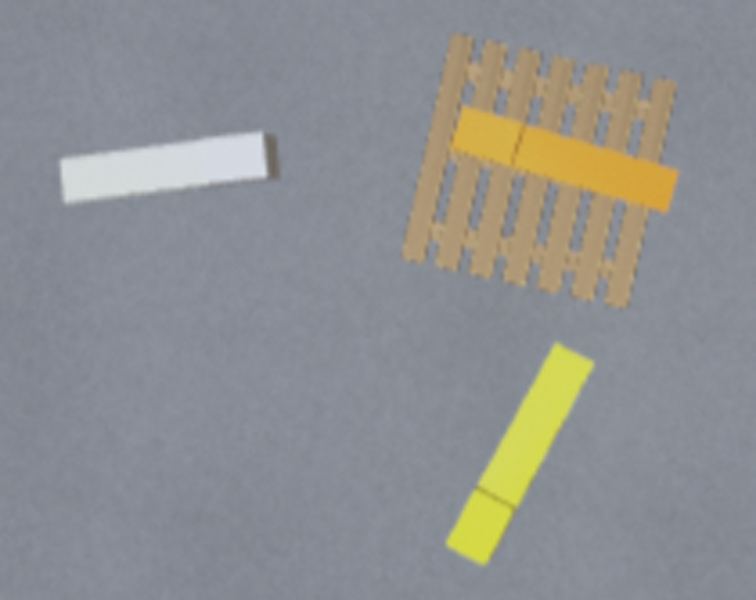

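View pics/topd.png

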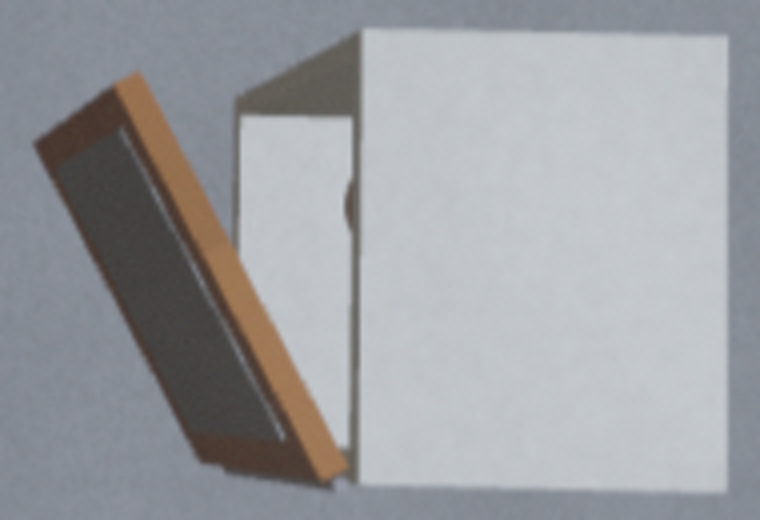

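```bash
python3 - <<'E'
from h import *
f=lambda u,v,z,s=3.6,o=(90,160): onplane("top",(u+.5)/s-.5+o[0],(v+.5)/s-.5+o[1],z)
print("block",*[f(*c,.046)*1000//.1/10 for c in((463,107),(525,124),(512,167),(450,150))])
print("nose",*[f(*c,.013)*1000//.1/10 for c in((679,172),(668,213))])
g=lambda u,v,z:f(u,v,z,4,(365,130))
print("cup",*[g(*c,.25)*1000//.1/10 for c in((361,28),(728,36),(728,492),(359,484))])
print("door",*[g(*c,.245)*1000//.1/10 for c in((138,70),(115,84),(322,482),(347,466))])
d=np.load("top0.npz")['d']
for u,v in((500,200),(225,198),(260,210),(400,350),(270,212),(425,200)): print(u,v,world("top",u,v,d[v,u]))
s=np.load("side0.npz")
print("side cup corners",*[onplane("side",u,v,.25)*1000//.1/10 for u,v in((485,211),(432,309),(549,388))])
cv2.imwrite("pics/sidec.png",cv2.resize(s['p'][140:290,170:370],None,fx=4,fy=4,interpolation=cv2.INTER_CUBIC))
cv2.imwrite("pics/sided.png",cv2.resize(s['p'][180:380,370:560],None,fx=3,fy=3,interpolation=cv2.INTER_CUBIC))
E
```

```text
block [536.1 262.9  46. ] [523.8 218.8  46. ] [493.2 228.   46. ] [505.5 272.1  46. ]
nose [490.6 110.   12.9] [460.7 118.1  12.9]
cup [ 628.9 -268.7  249.9] [ 623.7 -461.7  249.9] [ 383.8 -456.   249.9] [ 388.6 -263.6  249.9]
door [ 608.  -152.   244.9] [ 600.6 -139.7  244.9] [ 389.4 -246.1  244.9] [ 397.8 -259.3  244.9]
500 200 [ 0.49443348 -0.36081412  0.25036321]
225 198 [0.51381279 0.24542258 0.04755958]
260 210 [0.483732   0.1575224  0.02149072]
400 350 [ 0.11581457 -0.2078409   0.00119925]
270 212 [0.47847522 0.13149775 0.01949752]
425 200 [ 0.49510072 -0.20387628  0.24941111]
side cup corners [ 624.6 -271.7  249.9] [ 420.6 -253.   249.9] [ 398.  -448.3  249.9]
```

View pics/sidec.png

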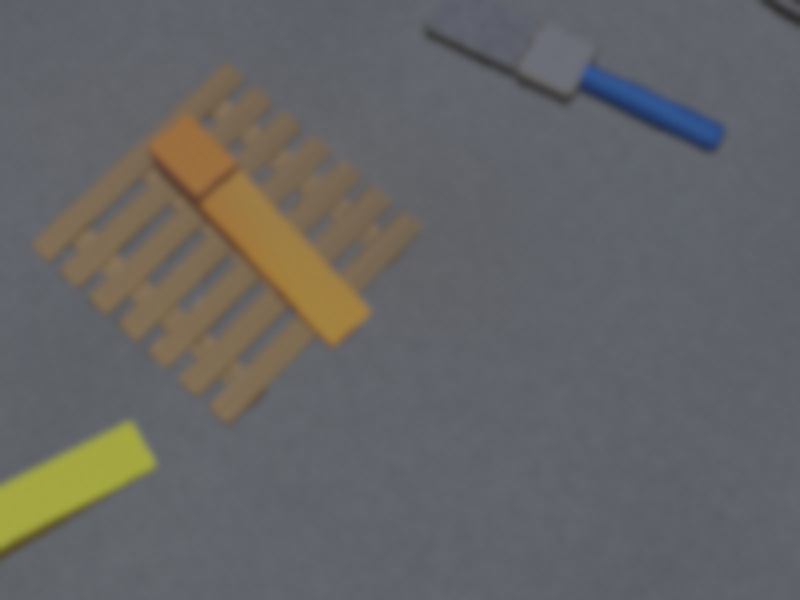

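View pics/sided.png

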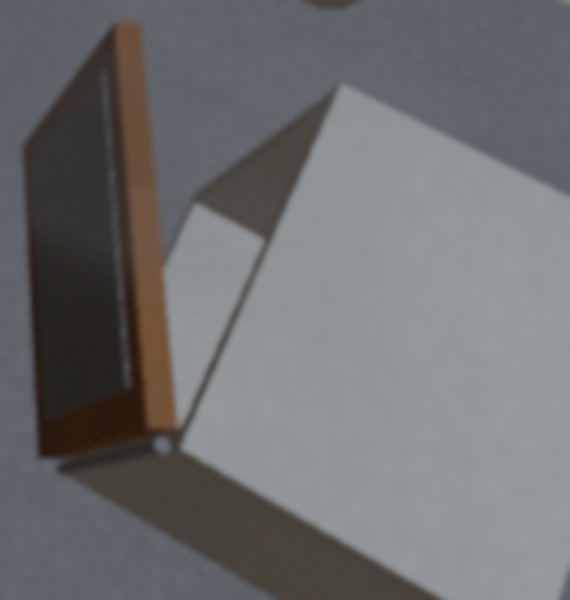

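```bash
python3 -c "
from h import *
print(np.round(manip.get_calibration('wrist')['T_tool_cam'],3))"
python3 -m crank '[[[0.1,-0.5,0,0,0,-1,85],[0.1,-0.5,0,0,0,-1,85],[0.1,-0.5,0,0,0,-1,85],[0.1,-0.5,0,0,0,-1,85],[0.1,-0.5,0,0,0,-1,85],[0.1,-0.5,0,0,0,-1,85],[0.1,-0.5,0,0,0,-1,85],[0.1,-0.5,0,0,0,-1,85]]]'
```

```text
[[ 1.     0.001  0.    -0.001]
 [-0.001  0.946  0.325 -0.084]
 [-0.    -0.325  0.946 -0.143]
 [ 0.     0.     0.     1.   ]]
clock: 1.1
position: [0.2936, 0.3336, 0.2311]
ee_rot: [0.973, 0.231, -0.0, 0.0]
ft_force: [0.4, 0.2, -0.9]
grip_width: 0.996
```

```bash
python3 -m crank '[[[0.46,-0.17,0,0,0,-1,85],[0.46,-0.17,0,0,0,-1,85],[0.46,-0.17,0,0,0,-1,85],[0.46,-0.17,0,0,0,-1,85],[0.46,-0.17,0,0,0,-1,85],[0.46,-0.17,0,0,0,-1,85],[0.46,-0.17,0,0,0,-1,85],[0.46,-0.17,0,0,0,-1,85]]]'
python3 -m crank '[[[0,0,0,0,0,-0.7,85],[0,0,0,0,0,0,85]]]'
python3 - <<'E'
from h import *
o=manip.get_obs(); print(o['position'],R.from_quat(o['ee_rot']).as_matrix().round(3))
p,d=manip.camera("wrist"); cv2.imwrite("pics/w1.png",p)
p,d=manip.camera("top"); cv2.imwrite("pics/t1.png",p)
E
```

```text
clock: 2.1
position: [0.5164, 0.2523, 0.2309]
ee_rot: [0.993, -0.117, 0.0, 0.0]
ft_force: [0.3, 0.1, 0.3]
grip_width: 0.994
clock: 2.35
position: [0.5153, 0.2526, 0.2308]
ee_rot: [0.989, -0.146, -0.0, 0.001]
ft_force: [-0.9, 0.2, -0.0]
grip_width: 0.996
[0.51531221 0.25261987 0.23078639] [[ 0.958 -0.288 -0.   ]
 [-0.288 -0.958 -0.001]
 [-0.     0.001 -1.   ]]
```

View pics/w1.png

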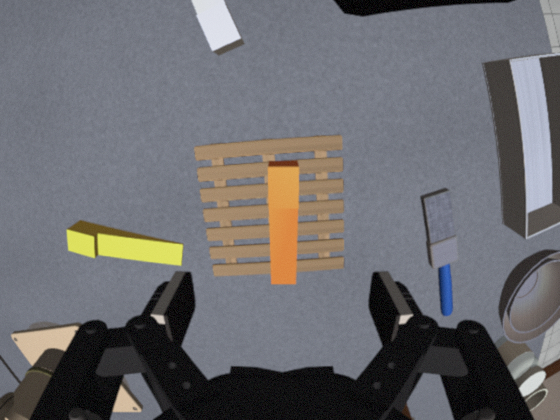

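```bash
python3 -m crank '[[[0,-0.03,-0.5,0,0,0,85],[0,0,-0.5,0,0,0,85],[0,0,-0.5,0,0,0,85],[0,0,-0.5,0,0,0,85],[0,0,-0.5,0,0,0,70],[0,0,-0.5,0,0,0,60],[0,0,-0.4,0,0,0,55],[0,0,-0.16,0,0,0,50]]]' 40
python3 -m crank '[[[0,0,0,0,0,0,20],[0,0,0,0,0,0,20],[0,0,0,0,0,0,20],[0,0,0,0,0,0,20],[0,0,0,0,0,0,20],[0,0,0,0,0,0,20]]]' 60
python3 - <<'E'
from h import *
o=manip.get_obs(); print(o['position'],o['ft_force'],o['grip_width']*85.4)
p,d=manip.camera("wrist"); cv2.imwrite("pics/w2.png",p)
E
```

```text
clock: 3.45
position: [0.5137, 0.2512, 0.0165]
ee_rot: [0.99, -0.144, -0.001, 0.001]
ft_force: [-0.1, -0.6, 0.2]
grip_width: 0.587
clock: 4.2
position: [0.5145, 0.2515, 0.018]
ee_rot: [0.989, -0.145, 0.0, -0.0]
ft_force: [-0.1, 0.4, 1.2]
grip_width: 0.366
[0.51452379 0.25151577 0.01799896] [-0.08157566  0.43981482  1.23527136] 31.296539337958027
```

View pics/w2.png

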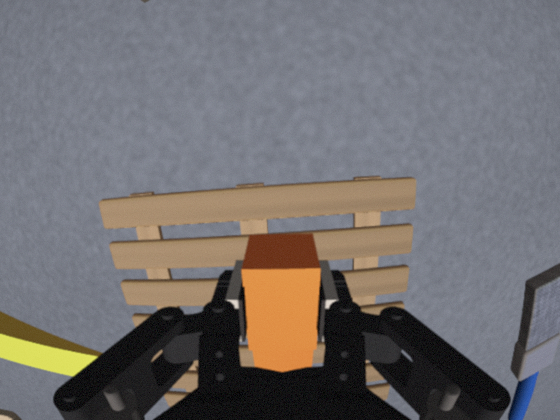

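```bash
python3 -m crank '[[[0,0,0.1,0,0,0,20],[0,0,0.2,0,0,0,20],[0,0,0.2,0,0,0,20],[0,0,0.2,0,0,0,20],[0.1,-0.3,0,0,0,0.3,20],[0.1,-0.3,0,0,0,0.3,20],[0.1,-0.3,0,0,0,0.3,20],[0.1,-0.3,0,0,0,0.3,20]]]' 80
python3 -m crank '[[[0.1,-0.3,0,0,0,0.3,20],[0.1,-0.3,0,0,0,0.3,20],[0.1,-0.3,0,0,0,0.3,20],[0.1,-0.3,0,0,0,0.3,20],[0.1,-0.3,0,0,0,0.3,20],[0.1,-0.3,0,0,0,0.3,20],[0.1,-0.3,0,0,0,0.06,20],[0.1,-0.19,0,0,0,0,20]]]' 80
python3 -m crank '[[[0,0,0,0,0,0,20],[0,0,0,0,0,0,20]]]'
python3 - <<'E'
from h import *
o=manip.get_obs(); print(o['position'],o['ft_force'],o['grip_width']*85.4,R.from_quat(o['ee_rot']).as_matrix().round(4))
p,d=manip.camera("top"); cv2.imwrite("pics/t2.png",p)
cv2.imwrite("pics/t2c.png",cv2.resize(p[130:270,280:470],None,fx=4,fy=4,interpolation=cv2.INTER_CUBIC))
p,d=manip.camera("side"); cv2.imwrite("pics/s2.png",p)
E
```

```text
clock: 5.25
position: [0.5387, 0.1788, 0.0605]
ee_rot: [0.996, -0.092, 0.0, -0.0]
ft_force: [-0.6, -0.3, -0.9]
grip_width: 0.36
clock: 6.25
position: [0.5867, 0.041, 0.0603]
ee_rot: [1.0, -0.012, 0.0, -0.0]
ft_force: [-0.4, 0.5, -1.8]
grip_width: 0.361
clock: 6.5
position: [0.5862, 0.0429, 0.0597]
ee_rot: [1.0, -0.011, -0.0, -0.0]
ft_force: [0.1, 0.6, -0.7]
grip_width: 0.359
[0.58618023 0.0429219  0.05974558] [ 0.13872123  0.60570022 -0.74209855] 30.635826745949196 [[ 9.997e-01 -2.250e-02 -2.000e-04]
 [-2.250e-02 -9.997e-01  4.000e-04]
 [-2.000e-04 -4.000e-04 -1.000e+00]]
```

View pics/t2c.png

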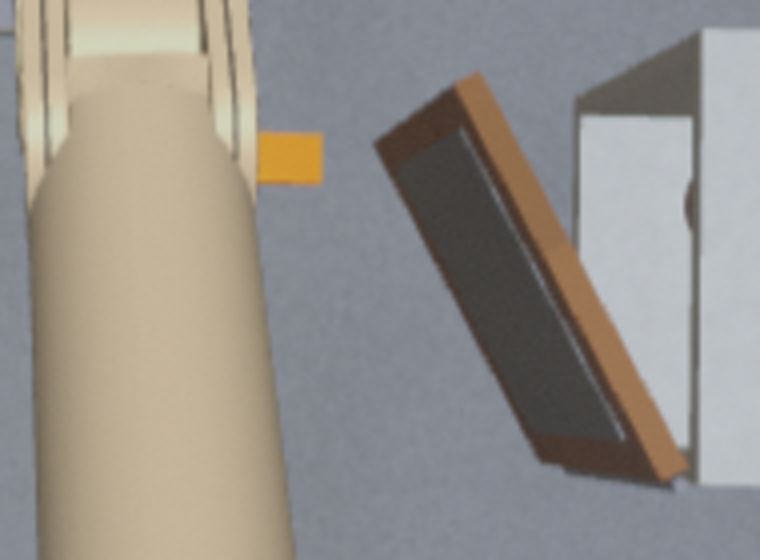

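View pics/s2.png

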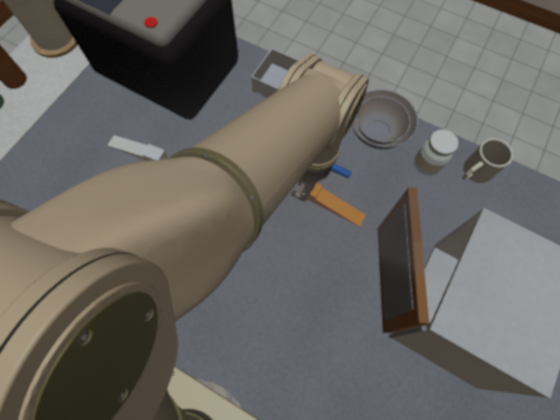

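```bash
python3 - <<'E'
from h import *
f=lambda u,v,z: onplane("top",(u+.5)/4-.5+280,(v+.5)/4-.5+130,z)
print("nose",f(322,132,.053),f(322,184,.053))
p,d=manip.camera("top")
for v in range(20,330,30):
    print(v,[tuple((world("top",u,v,d[v,u])*1000).round().astype(int)) for u in (295,310,325,340) ])
c=np.array([579.2,-251.8]);
E
```

```text
nose [ 0.60235172 -0.09968588  0.053     ] [ 0.56913464 -0.09937778  0.053     ]
20 [(np.int64(1342), np.int64(50), np.int64(-749)), (np.int64(1341), np.int64(-15), np.int64(-747)), (np.int64(1338), np.int64(-80), np.int64(-743)), (np.int64(1343), np.int64(-147), np.int64(-753))]
50 [(np.int64(917), np.int64(64), np.int64(-5)), (np.int64(891), np.int64(27), np.int64(61)), (np.int64(905), np.int64(-15), np.int64(23)), (np.int64(900), np.int64(-53), np.int64(35))]
80 [(np.int64(832), np.int64(64), np.int64(4)), (np.int64(825), np.int64(25), np.int64(24)), (np.int64(829), np.int64(-15), np.int64(11)), (np.int64(827), np.int64(-54), np.int64(17))]
110 [(np.int64(753), np.int64(65), np.int64(-2)), (np.int64(752), np.int64(24), np.int64(-2)), (np.int64(751), np.int64(-16), np.int64(1)), (np.int64(751), np.int64(-56), np.int64(0))]
140 [(np.int64(583), np.int64(73), np.int64(460)), (np.int64(586), np.int64(47), np.int64(446)), (np.int64(586), np.int64(22), np.int64(445)), (np.int64(582), np.int64(-1), np.int64(462))]
170 [(np.int64(531), np.int64(73), np.int64(477)), (np.int64(529), np.int6
[... 358 characters left out ...]
nt64(435), np.int64(53), np.int64(552)), (np.int64(435), np.int64(32), np.int64(557)), (np.int64(435), np.int64(10), np.int64(546))]
260 [(np.int64(393), np.int64(75), np.int64(562)), (np.int64(394), np.int64(55), np.int64(579)), (np.int64(394), np.int64(35), np.int64(586)), (np.int64(394), np.int64(13), np.int64(577))]
290 [(np.int64(354), np.int64(76), np.int64(585)), (np.int64(356), np.int64(56), np.int64(603)), (np.int64(357), np.int64(37), np.int64(610)), (np.int64(357), np.int64(17), np.int64(606))]
320 [(np.int64(319), np.int64(76), np.int64(614)), (np.int64(440), np.int64(85), np.int64(1207)), (np.int64(323), np.int64(39), np.int64(631)), (np.int64(323), np.int64(20), np.int64(631))]
```

```bash
python3 -m crank '[[[-0.03,0,-0.2,0,0,0,20],[0,0,-0.2,0,0,0,20],[0,0,-0.2,0,0,0,20],[0,0,-0.15,0,0,0,20],[0,0,-0.04,0,0,0,20],[0,0,-0.02,0,0,0,20],[0,0,0,0,0,0,20]]]' 80
python3 -m crank '[[[0,0,-0.02,0,0,0,20],[0,0,0,0,0,0,20]]]' 80
python3 -m crank '[[[0,0,-0.02,0,0,0,20],[0,0,0,0,0,0,20]]]' 80
```

```text
clock: 7.52
position: [0.5848, 0.0419, 0.0114]
ee_rot: [1.0, -0.012, 0.0, -0.0]
ft_force: [0.5, 0.4, -1.4]
grip_width: 0.359
clock: 7.78
position: [0.5846, 0.042, 0.0101]
ee_rot: [1.0, -0.012, 0.0, -0.0]
ft_force: [0.8, -0.1, -1.5]
grip_width: 0.359
clock: 8.02
position: [0.5845, 0.042, 0.0087]
ee_rot: [1.0, -0.012, -0.0, 0.0]
ft_force: [-0.4, 0.6, -1.4]
grip_width: 0.36
```

```bash
python3 -m crank '[[[0,0,-0.02,0,0,0,20],[0,0,0,0,0,0,20]]]' 80
python3 -m crank '[[[0,0,-0.02,0,0,0,20],[0,0,0,0,0,0,20]]]' 80
```

```text
clock: 8.28
position: [0.5847, 0.042, 0.0081]
ee_rot: [1.0, -0.012, 0.0, -0.0]
ft_force: [-2.9, -0.1, 5.3]
grip_width: 0.357
clock: 8.52
position: [0.5847, 0.042, 0.008]
ee_rot: [1.0, -0.012, 0.0, -0.0]
ft_force: [-9.9, -0.6, 19.4]
grip_width: 0.359
```

```bash
python3 -m crank '[[[0,0,0.025,0,0,0,20],[-0.005,-0.2,0,0,0,0,20],[-0.005,-0.2,0,0,0,0,20],[-0.005,-0.2,0,0,0,0,20],[-0.005,-0.2,0,0,0,0,20],[-0.005,-0.2,0,0,0,0,20],[0,0,0,0,0,0,20]]]' 80
python3 - <<'E'
from h import *
o=manip.get_obs(); print(o['position'],o['ft_force'])
p,d=manip.camera("side"); cv2.imwrite("pics/s3.png",p)
cv2.imwrite("pics/s3c.png",cv2.resize(p[140:340,270:470],None,fx=3,fy=3,interpolation=cv2.INTER_CUBIC))
E
```

```text
clock: 9.4
position: [0.5831, -0.0209, 0.0081]
ee_rot: [1.0, -0.013, 0.0, 0.001]
ft_force: [0.3, -4.8, 6.2]
grip_width: 0.364
[ 0.58309211 -0.02090906  0.00807348] [ 0.33773052 -4.76999661  6.2211568 ]
```

View pics/s3c.png

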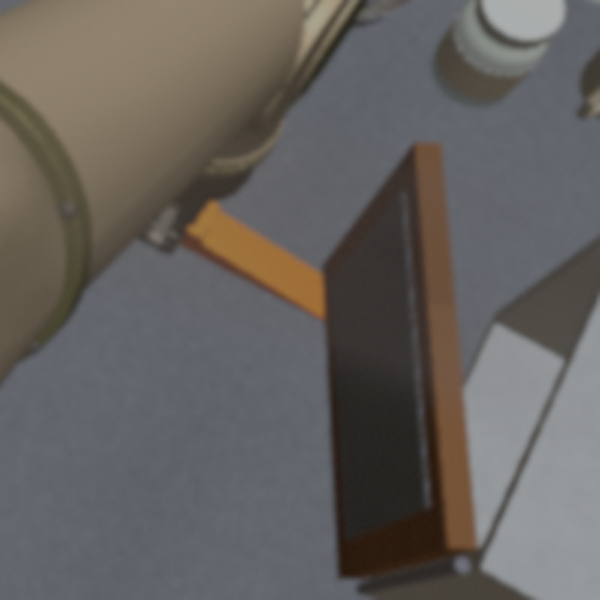

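```bash
python3 -m crank '[[[-0.004,-0.15,0,0,0,0,20],[-0.004,-0.15,0,0,0,0,20],[-0.004,-0.15,0,0,0,0,20],[-0.004,-0.15,0,0,0,0,20],[-0.004,-0.15,0,0,0,0,20],[-0.004,-0.15,0,0,0,0,20],[-0.004,-0.15,0,0,0,0,20],[0,0,0,0,0,0,20]]]' 100
python3 - <<'E'
from h import *
o=manip.get_obs(); print(o['position'],o['ft_force'])
p,d=manip.camera("side"); cv2.imwrite("pics/s4.png",p)
cv2.imwrite("pics/s4c.png",cv2.resize(p[140:340,270:470],None,fx=3,fy=3,interpolation=cv2.INTER_CUBIC))
p,d=manip.camera("top"); cv2.imwrite("pics/t4c.png",cv2.resize(p[130:270,280:470],None,fx=4,fy=4,interpolation=cv2.INTER_CUBIC))
E
```

```text
clock: 10.45
position: [0.5816, -0.0821, 0.0081]
ee_rot: [1.0, -0.012, 0.0, 0.0]
ft_force: [0.2, -0.3, 6.0]
grip_width: 0.359
[ 0.58160773 -0.08214696  0.00813467] [ 0.17133908 -0.28225749  6.04202589]
```

View pics/s4c.png

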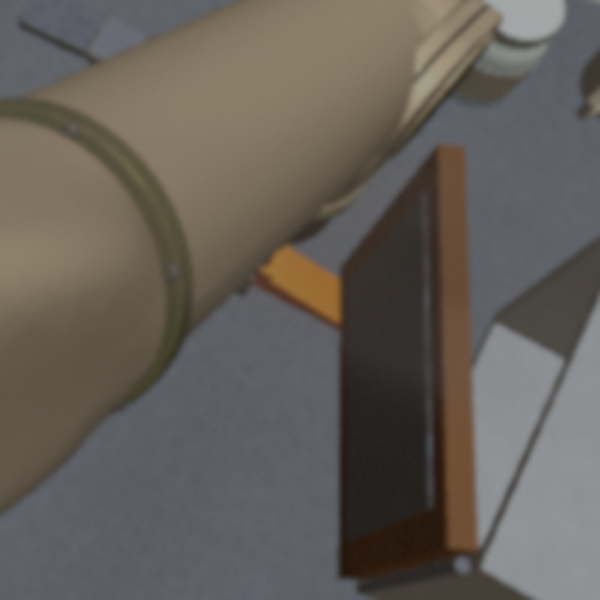

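View pics/t4c.png

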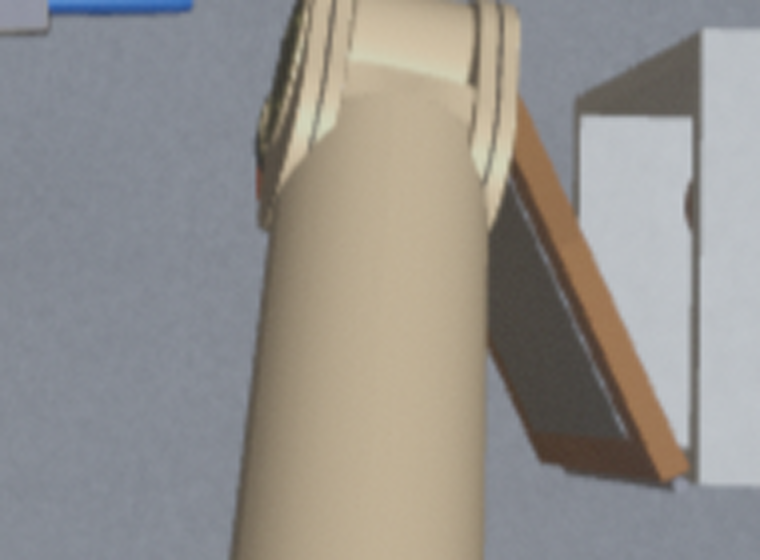

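```bash
python3 -m crank '[[[-0.0025,-0.1,0,0,0,0,20],[-0.0025,-0.1,0,0,0,0,20],[-0.0025,-0.1,0,0,0,0,20],[-0.0025,-0.1,0,0,0,0,20],[-0.0025,-0.1,0,0,0,0,20],[-0.0025,-0.1,0,0,0,0,20],[0,0,0,0,0,0,20]]]' 100
python3 - <<'E'
from h import *
p,d=manip.camera("side"); cv2.imwrite("pics/s5c.png",cv2.resize(p[140:390,270:560],None,fx=2.4,fy=2.4,interpolation=cv2.INTER_CUBIC))
E
```

```text
clock: 11.42
position: [0.581, -0.1171, 0.0082]
ee_rot: [1.0, -0.012, 0.001, -0.0]
ft_force: [0.4, 3.0, 6.2]
grip_width: 0.355
```

View pics/s5c.png

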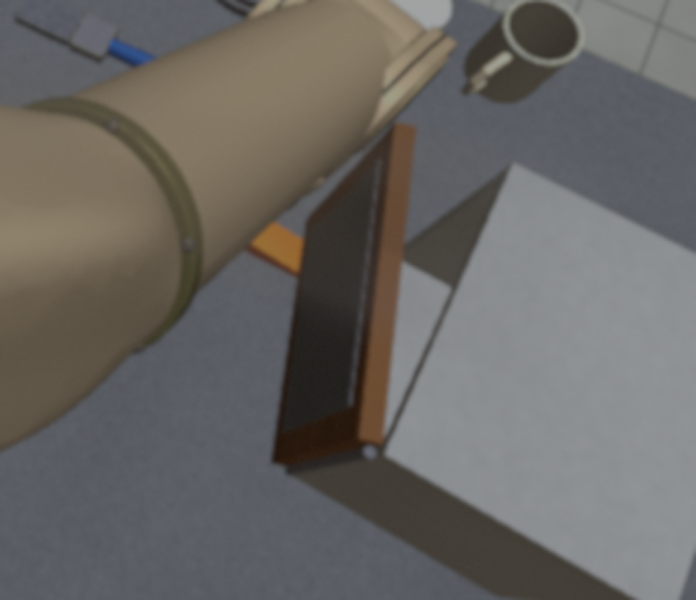

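```bash
python3 -m crank '[[[-0.002,-0.08,0,0,0,0,20],[-0.002,-0.08,0,0,0,0,20],[-0.002,-0.08,0,0,0,0,20],[-0.002,-0.08,0,0,0,0,20],[0,0,0,0,0,0,20]]]' 100
python3 -m crank '[[[-0.002,-0.08,0,0,0,0,20],[-0.002,-0.08,0,0,0,0,20],[0,0,0,0,0,0,20]]]' 100
python3 - <<'E'
from h import *
p,d=manip.camera("side"); cv2.imwrite("pics/s6c.png",cv2.resize(p[140:390,270:560],None,fx=2.4,fy=2.4,interpolation=cv2.INTER_CUBIC))
E
```

```text
clock: 12.1
position: [0.5807, -0.1359, 0.0082]
ee_rot: [1.0, -0.011, 0.001, -0.0]
ft_force: [1.9, 3.7, 6.5]
grip_width: 0.357
clock: 12.48
position: [0.5804, -0.1454, 0.0081]
ee_rot: [1.0, -0.011, 0.001, -0.0]
ft_force: [3.6, 3.9, 5.5]
grip_width: 0.358
```

View pics/s6c.png

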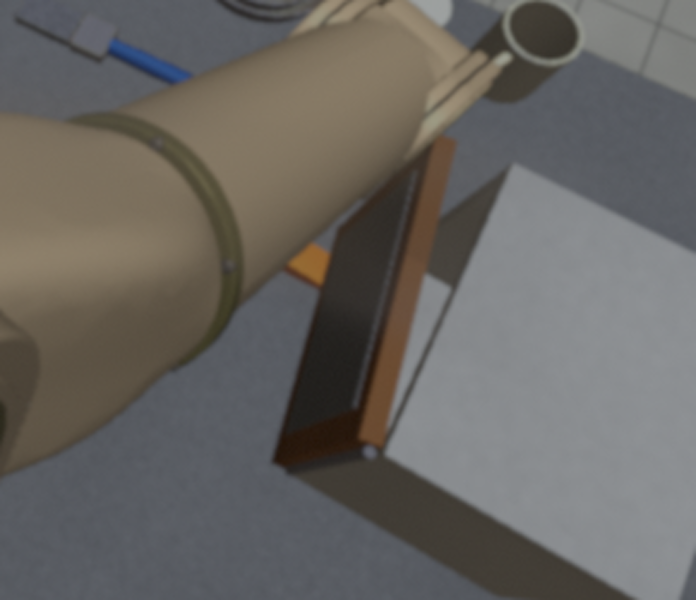

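```bash
python3 -m crank '[[[-0.0015,-0.06,0,0,0,0,20],[-0.0015,-0.06,0,0,0,0,20],[-0.0015,-0.06,0,0,0,0,20],[0,0,0,0,0,0,20]]]' 100
python3 -m crank '[[[-0.0015,-0.05,0,0,0,0,20],[-0.0015,-0.05,0,0,0,0,20],[0,0,0,0,0,0,20]]]' 100
python3 -m crank '[[[-0.001,-0.05,0,0,0,0,20],[-0.001,-0.05,0,0,0,0,20],[0,0,0,0,0,0,20]]]' 100
python3 - <<'E'
from h import *
p,d=manip.camera("side"); cv2.imwrite("pics/s7c.png",cv2.resize(p[140:390,270:560],None,fx=2.4,fy=2.4,interpolation=cv2.INTER_CUBIC))
E
```

```text
clock: 13.02
position: [0.5803, -0.1558, 0.0082]
ee_rot: [1.0, -0.011, 0.001, -0.0]
ft_force: [2.6, 4.4, 6.0]
grip_width: 0.36
clock: 13.4
position: [0.5801, -0.1616, 0.0082]
ee_rot: [1.0, -0.011, 0.001, -0.001]
ft_force: [2.4, 5.7, 5.1]
grip_width: 0.356
clock: 13.78
position: [0.58, -0.1674, 0.0082]
ee_rot: [1.0, -0.011, 0.001, -0.001]
ft_force: [2.2, 6.4, 6.0]
grip_width: 0.357
```

View pics/s7c.png

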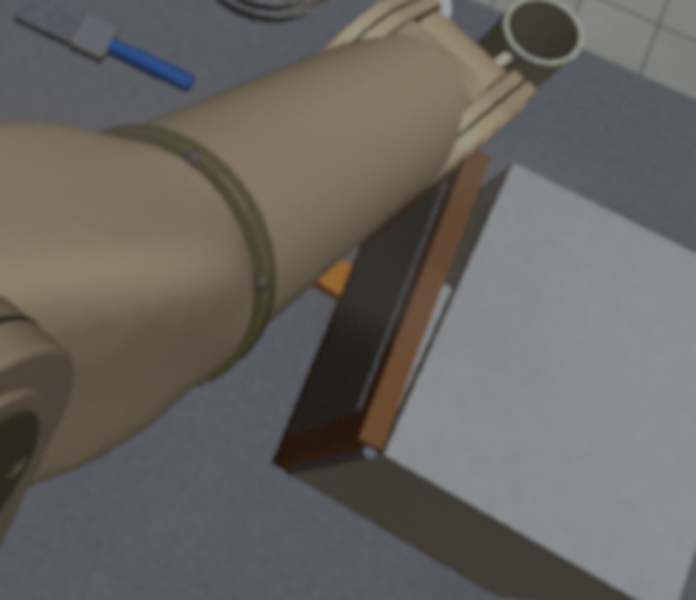

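```bash
python3 -m crank '[[[-0.001,-0.04,0,0,0,0,20],[-0.001,-0.04,0,0,0,0,20],[0,0,0,0,0,0,20]]]' 100
python3 -m crank '[[[-0.001,-0.04,0,0,0,0,20],[-0.001,-0.04,0,0,0,0,20],[0,0,0,0,0,0,20]]]' 100
python3 - <<'E'
from h import *
p,d=manip.camera("side"); cv2.imwrite("pics/s8c.png",cv2.resize(p[140:390,270:560],None,fx=2.4,fy=2.4,interpolation=cv2.INTER_CUBIC))
E
```

```text
clock: 14.2
position: [0.5798, -0.172, 0.0081]
ee_rot: [1.0, -0.011, 0.001, -0.001]
ft_force: [2.2, 7.2, 6.6]
grip_width: 0.354
clock: 14.58
position: [0.5798, -0.1766, 0.0082]
ee_rot: [1.0, -0.011, 0.0, -0.001]
ft_force: [1.3, 7.2, 7.6]
grip_width: 0.354
```

View pics/s8c.png

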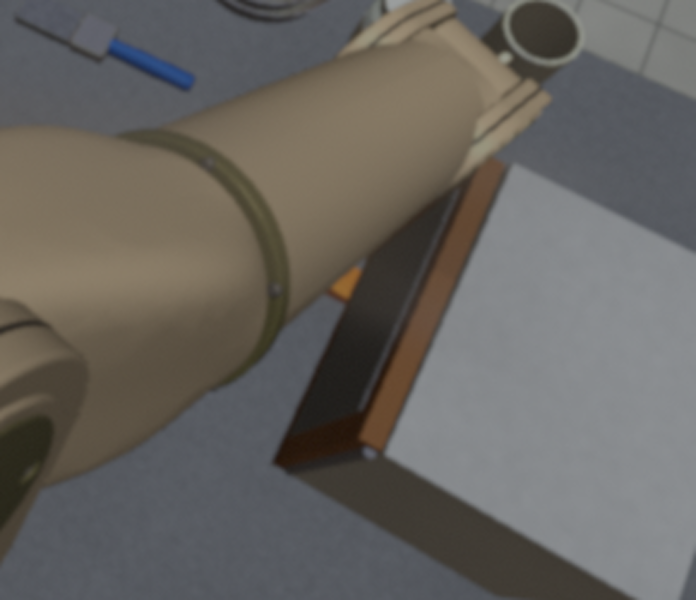

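```bash
python3 -m crank '[[[0,-0.03,0,0,0,0,20],[0,0,0,0,0,0,20]]]' 100
python3 -m crank '[[[0,-0.03,0,0,0,0,20],[0,0,0,0,0,0,20]]]' 100
python3 -m crank '[[[0,-0.03,0,0,0,0,20],[0,0,0,0,0,0,20]]]' 100
```

```text
clock: 14.88
position: [0.5797, -0.1782, 0.0081]
ee_rot: [1.0, -0.011, 0.0, -0.001]
ft_force: [0.6, 9.0, 7.2]
grip_width: 0.356
clock: 15.12
position: [0.5798, -0.1788, 0.0082]
ee_rot: [1.0, -0.01, 0.0, -0.002]
ft_force: [-0.2, 12.0, 9.2]
grip_width: 0.359
clock: 15.38
position: [0.5798, -0.179, 0.0082]
ee_rot: [1.0, -0.01, -0.0, -0.003]
ft_force: [-1.1, 17.0, 12.4]
grip_width: 0.361
```

```bash
python3 -m crank '[[[0,-0.03,0,0,0,0,20],[0,0,0,0,0,0,20]]]' 120
python3 -m crank '[[[0,-0.03,0,0,0,0,20],[0,0,0,0,0,0,20]]]' 120
python3 -m crank '[[[0,-0.03,0,0,0,0,20],[0,0,0,0,0,0,20]]]' 120
python3 -m crank '[[[0,-0.03,0,0,0,0,20],[0,0,0,0,0,0,20]]]' 120
```

```text
clock: 15.62
position: [0.5798, -0.1792, 0.0082]
ee_rot: [1.0, -0.01, -0.0, -0.004]
ft_force: [-3.1, 21.4, 15.7]
grip_width: 0.353
clock: 15.88
position: [0.5799, -0.1794, 0.0082]
ee_rot: [1.0, -0.009, -0.001, -0.005]
ft_force: [-5.4, 27.2, 16.9]
grip_width: 0.357
clock: 16.12
position: [0.5799, -0.1796, 0.0082]
ee_rot: [1.0, -0.009, -0.001, -0.006]
ft_force: [-6.4, 31.3, 20.8]
grip_width: 0.358
clock: 16.38
position: [0.5799, -0.1797, 0.0082]
ee_rot: [1.0, -0.008, -0.001, -0.007]
ft_force: [-8.4, 36.6, 23.3]
grip_width: 0.352
```

```bash
python3 -m crank '[[[0,-0.03,0,0,0,0,20],[0,0,0,0,0,0,20]]]' 120
python3 -m crank '[[[0,-0.03,0,0,0,0,20],[0,0,0,0,0,0,20],[0,0,0,0,0,0,20]]]' 120
python3 -m crank '[[[0,0.04,0,0,0,0,20],[0,0.04,0,0,0,0,20],[0,0.04,0,0,0,0,20],[0,0,0,0,0,0,20]]]' 120
```

```text
clock: 16.62
position: [0.58, -0.1799, 0.0082]
ee_rot: [1.0, -0.008, -0.001, -0.008]
ft_force: [-9.9, 43.1, 27.0]
grip_width: 0.353
clock: 17.0
position: [0.58, -0.18, 0.0082]
ee_rot: [1.0, -0.007, -0.002, -0.008]
ft_force: [-12.6, 47.3, 29.4]
grip_width: 0.357
clock: 17.5
position: [0.58, -0.18, 0.0082]
ee_rot: [1.0, -0.009, -0.0, -0.004]
ft_force: [-4.1, 24.6, 16.0]
grip_width: 0.351
```

```bash
python3 -m crank '[[[0,0,0,0,0,0,36],[0,0,0,0,0,0,42],[0,0,0,0,0,0,50],[0,0,0,0,0,0,60],[0,0,0,0,0,0,60]]]' 40
python3 - <<'E'
from h import *
p,d=manip.camera("wrist"); cv2.imwrite("pics/w9.png",p)
E
```

```text
clock: 18.12
position: [0.5788, -0.1875, 0.0078]
ee_rot: [1.0, -0.012, -0.0, 0.0]
ft_force: [0.4, 0.9, -0.2]
grip_width: 0.701
```

View pics/w9.png

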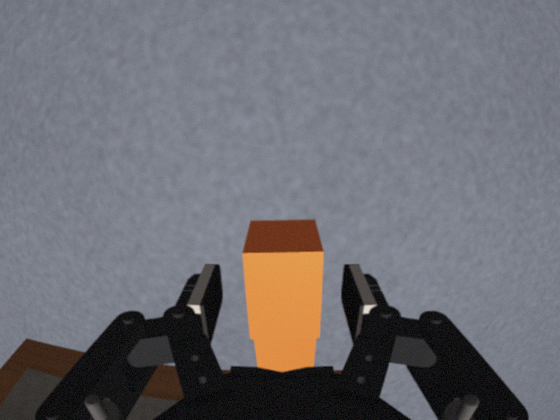

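```bash
python3 -m crank '[[[0,0.15,0,0,0,0,60],[0,0.15,0.1,0,0,0,60],[0,0,0.4,0,0,0,60],[0,0,0.5,0,0,0,60],[0,0.5,0.3,0,0,0,60],[0,0.5,0.3,0,0,0,60],[0,0.5,0.3,0,0,0,60],[0,0.5,0,0,0,0,60]]]'
python3 -m crank '[[[0,0.6,0,0,0,0,60],[0,0.6,0,0,0,0,60],[0,0.6,0,0,0,0,60],[0,0.6,0,0,0,0,60],[0,0.4,0,0,0,0,60],[0,0,0,0,0,0,60],[0,0,0,0,0,0,60],[0,0,0,0,0,0,60]]]'
python3 - <<'E'
from h import *
for n in("top","side"):
    p,d=manip.camera(n); cv2.imwrite(f"pics/{n}10.png",p); np.savez(f"{n}10.npz",p=p,d=d)
    o=(280,130) if n=="top" else (300,140)
    cv2.imwrite(f"pics/{n}10c.png",cv2.resize(p[o[1]:o[1]+200,o[0]:o[0]+260],None,fx=3,fy=3,interpolation=cv2.INTER_CUBIC))
E
```

```text
clock: 19.18
position: [0.5798, -0.0475, 0.1239]
ee_rot: [1.0, -0.011, 0.002, -0.0]
ft_force: [0.6, 0.8, 0.4]
grip_width: 0.7
clock: 20.18
position: [0.5791, 0.1175, 0.122]
ee_rot: [1.0, -0.012, 0.0, 0.0]
ft_force: [0.3, 0.3, -0.1]
grip_width: 0.704
```

View pics/top10c.png

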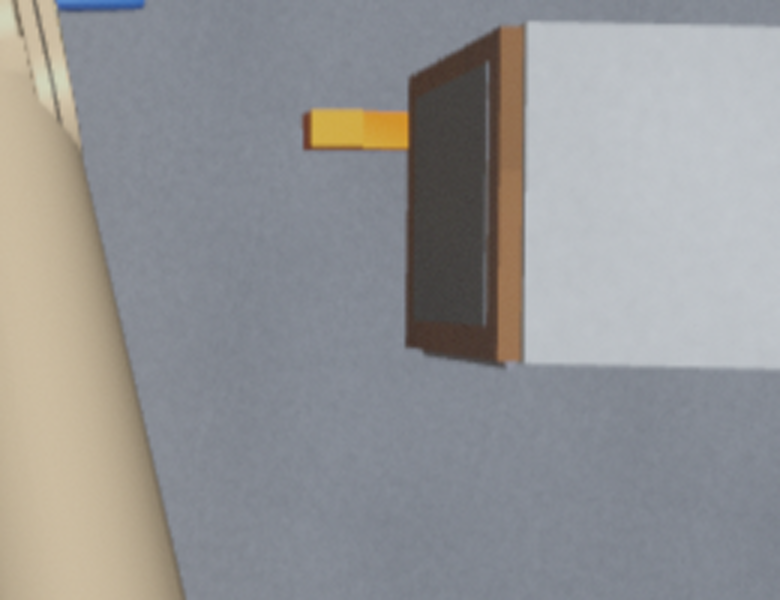

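View pics/side10c.png

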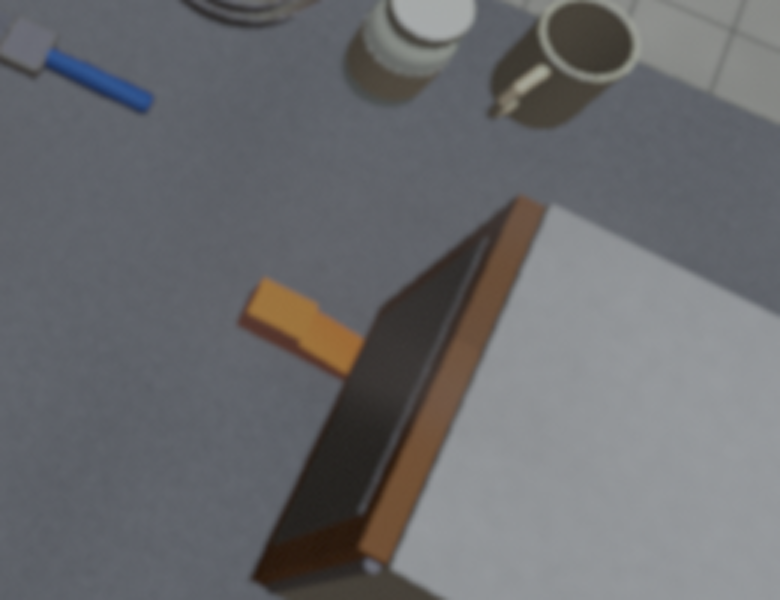

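```bash
python3 -c "
from workcell import manip
print(manip.hand_in())"
```

```text
the job is handed in; nothing more can be done
None
```

The orange wedge is jammed under the door near its free edge. The door stayed shut for about two seconds after I let go, and I then handed the job in at about 20 s of the 61 s.

- **What I did:** I took the wedge off the trivet and set it down flat on the counter. I then slid it under the door's lower edge at the `under_door` spot, which pushed the door shut, and pressed it in gradually. The push on the wedge reached about 47 N (wrist total about 57 N, limit 120 N).
- **Jam check:** I halved the push before opening the fingers, and the wedge did not move.
- **Last pictures:** The top and side views show the door's top edge even with the cupboard front at the hinge and free ends. The wedge is in place, the arm is clear, and the nearby brush, jar and mug look unmoved. No check failed or disagreed, but I did not push or pull on the door to test the jam after letting go.

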